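# Put the leftover fittings away in the new kitchen

## Task

First pull the cabinet's drawer out to its stop and fold the carton's half-shut flap back past upright. With both open, pick up the fittings from the counter: lay every pipe coupling (round barrel with two hexagon nuts) flat in the drawer and every U-channel clip in the carton. Then push the drawer fully shut and fold the flap down flat to shut the carton, leaving the other things on the counter where they are.

Things in the scene. Friction and masses are not known exactly. Their poses are not given: they have to be found in the camera images.
- cabinet_drawer0 (a joint): the drawer of the low grey cabinet (240 deep x 280 wide x 100 mm high): m pulled out, 0 shut, stop at 0.166. Slides straight out, with about 1 N of friction, towards the cabinet's front (the point's -x)
- cabinet_drawer0_handle (a point): middle of the drawer's horizontal bar handle, moving with the drawer; bar 11 mm thick, 120 mm long along this frame's y, its centre line 35 mm in front of the drawer face and 62 mm above the counter (38 mm below the cabinet's top). Frame's -x is the pull direction
- drawer_floor (a point): centre of the drawer's inner floor, moving with the drawer: 22 mm above the counter. Inside, the drawer runs from -97 to 97 mm in x and -119 to 119 mm in y; walls 6 mm thick, rim 56 mm above the floor (front panel 66 mm). -x is the pull direction; when out at the stop the part from x = -97 to +62 mm is clear of the cabinet
- carton: low open cardboard carton, fixed to the counter, 170 (its x) x 200 (its y) x 60 mm high, walls 5 mm. Origin at the centre of its underside; +x points to the rim that carries the flap's hinge
- carton_floor (a point): centre of the carton's inner floor, 5 mm above the counter, axes as the carton's: inside 160 (x) x 190 mm (y), walls 55 mm high above it
- flap (a joint): angle of the carton's flap about its hinge, rad: 0 lying flat and shut on the carton, 1.57 upright, up to 1.95 folded back outwards. The flap is stiff: it stays at the angle where it is left. It starts half shut
- flap_hinge (a point): middle of the flap's hinge line, on the carton's outer rim 60 mm above the counter; hinge line along y; the frame turns with the flap, and its -x runs from the hinge along the flap to the free edge, z out of the outer face
- flap_edge (a point): middle of the flap's free edge, 172 mm from the hinge; the flap is 204 mm wide and 5 mm thick
- coupling1: a straight chrome pipe coupling lying on the counter: a round barrel 24 mm in diameter and 36 mm long between two hexagon nuts, 76 mm long overall; nuts 32 mm across flats, 20 mm long. Origin at its centre (16 mm above what it lies on), x along its length. About 0.16 kg. May be absent (None)
- coupling2: a straight chrome pipe coupling lying on the counter: a round barrel 24 mm in diameter and 36 mm long between two hexagon nuts, 76 mm long overall; nuts 32 mm across flats, 20 mm long. Origin at its centre (16 mm above what it lies on), x along its length. About 0.16 kg. May be absent (None)
- coupling3: a straight chrome pipe coupling lying on the counter: a round barrel 24 mm in diameter and 36 mm long between two hexagon nuts, 76 mm long overall; nuts 32 mm across flats, 20 mm long. Origin at its centre (16 mm above what it lies on), x along its length. About 0.16 kg. May be absent (None)
- channel1: a bare-metal U-channel clip, 80 long x 30 wide x 24 mm high, 5 mm walls, lying with its flat side up and its open side down. Origin at the centre of that 80 x 30 x 24 block (12 mm above what it lies on), x along its length, y across its width, z out of its flat side. About 0.12 kg. May be absent (None)
- channel2: a bare-metal U-channel clip, 80 long x 30 wide x 24 mm high, 5 mm walls, lying with its flat side up and its open side down. Origin at the centre of that 80 x 30 x 24 block (12 mm above what it lies on), x along its length, y across its width, z out of its flat side. About 0.12 kg. May be absent (None)
- channel3: a bare-metal U-channel clip, 80 long x 30 wide x 24 mm high, 5 mm walls, lying with its flat side up and its open side down. Origin at the centre of that 80 x 30 x 24 block (12 mm above what it lies on), x along its length, y across its width, z out of its flat side. About 0.12 kg. May be absent (None)
- screwdriver: screwdriver with black handle, 200 mm long, lying; not part of the job, leave it. Origin at the centre of its underside
- wrench: steel open-end wrench, 150 mm long, lying flat; leave it. Origin at the centre of its underside
- rosette: flat chrome wall rosette (ring), 64 mm diameter, 12 mm high; leave it. Origin at the centre of its underside
- tape_roll: brown roll of packing tape, 68 mm diameter, 24 mm high; leave it. Origin at the centre of its underside
- tape_measure: tape measure, 65 x 40 x 60 mm high; leave it. Origin at the centre of its underside
- offcut: plywood offcut, 110 x 70 x 36 mm high; leave it. Origin at the centre of its underside
- mug: white mug, 76 mm diameter, 90 mm high; leave it. Origin at the centre of its underside
Not all that is in view belongs to the job. Leave any blue look-alike of the coupling2 alone.

How it is judged (in metres and radians):
On the way, in this order (a step that is already met when the one before it is completed fails the run):
1. the drawer is out at its stop and the flap is folded back past upright, both at once (value of joint cabinet_drawer0 above 0.155 m and value of joint flap above 1.6 rad), for 0.2 s.
2. every coupling is in the drawer and every channel in the carton (x of coupling1 in the frame of drawer_floor between -0.098 and 0.098 m and y of coupling1 in the frame of drawer_floor between -0.119 and 0.119 m and z of coupling1 in the frame of drawer_floor between 0 and 0.045 m and x of coupling2 in the frame of drawer_floor between -0.098 and 0.098 m and y of coupling2 in the frame of drawer_floor between -0.119 and 0.119 m and z of coupling2 in the frame of drawer_floor between 0 and 0.045 m and x of coupling3 in the frame of drawer_floor between -0.098 and 0.098 m and y of coupling3 in the frame of drawer_floor between -0.119 and 0.119 m and z of coupling3 in the frame of drawer_floor between 0 and 0.045 m and x of channel1 in the frame of carton_floor between -0.08 and 0.08 m and y of channel1 in the frame of carton_floor between -0.095 and 0.095 m and z of channel1 in the frame of carton_floor between 0 and 0.045 m and x of channel2 in the frame of carton_floor between -0.08 and 0.08 m and y of channel2 in the frame of carton_floor between -0.095 and 0.095 m and z of channel2 in the frame of carton_floor between 0 and 0.045 m and x of channel3 in the frame of carton_floor between -0.08 and 0.08 m and y of channel3 in the frame of carton_floor between -0.095 and 0.095 m and z of channel3 in the frame of carton_floor between 0 and 0.045 m), for 0.2 s.
At the end, for the whole second after the job is handed in: drawer shut to within 8 mm, flap down flat to within 0.07 rad (4 degrees), all present couplings low down (centre under 45 mm above the floor) inside the drawer and all present channels likewise in the carton, at rest (all of step 2 and value of joint cabinet_drawer0 below 0.008 m and value of joint flap below 0.07 rad and linear speed of each of coupling1, channel1, coupling2, channel2, coupling3, channel3 below 0.03 m/s); the robot touches nothing.
It fails at once if one of the other things (screwdriver, wrench, rosette, tape roll, tape measure, offcut, mug) is shifted by more than 5 cm (distance of any of screwdriver, wrench, rosette, tape_roll, tape_measure, offcut, mug from where it was at the start of the episode above 0.05 m).
Of coupling1, coupling2, coupling3 only 2 to 3 are there at a start; the rules pass over those that are not, and their reading is None.
Of channel1, channel2, channel3 only 1 to 3 are there at a start; the rules pass over those that are not, and their reading is None.
At some moment in a run one of coupling1, channel1, coupling2, channel2, coupling3, channel3 may be knocked a few centimetres aside while the robot is not near it.
Once in a run the grip may slacken for a moment while it holds something.
It also fails if it takes over 210 s, if anything falls off the work surface, if the arm or the gripper's body presses on something with over 40 N, if the wrist force passes 120 N, or if a joint passes its speed limit or range.

## Robot

A 7-joint arm with a two-finger parallel gripper is mounted at the origin on the work surface. World frame = base frame: x ahead of the robot, y to its left, z up, the work surface at z = 0. Lengths are in m, angles in degrees, forces in N, time in s.
With the tool pointing down it reaches from about 0.4 to 0.85 m from the base axis. Payload 10.4 kg.
Tool frame: the origin (TCP) lies at the very end of the fingers, on their centre line; the grasp point (between the pads) lies 19 mm behind it; z points along the fingers, y is the line along which they close (so a half turn about z gives the same grasp; the last joint's range is limited). The gripper opens to 87 mm and grips with 3 to 60 N. Pads are 19 mm wide; open, the fingers measure 117 mm over their backs; the gripper's body (75 mm by 190 mm) begins 51 mm behind the grasp point.
Start: joints at [-76.753, 19.034, -3.707, 83.658, 1.238, 77.344, -5.071], TCP at [0.157, 0.605, 0.223] pointing down, gripper open.
Joint ranges: [-148.97, 148.97], [-28.65, 121.19], [-84.17, 76.75], [9.2, 138.47], [-72.65, 252.65], [3.7, 117.97], [-149.18, 149.18]. Speed limits (degrees/s): [127.2, 127.2, 159.86, 159.86, 180, 180, 180].

## Interface

Orientations are given as a 3x3 rotation matrix whose columns are the frame's x, y, z axes.
In Python, from station import manip, eyes, spot_in gives the robot as it stands. The module is installed in compiled form; this text tells all that it offers.
- The arm moves only by the shell command python3 -m jog 'ROWS' [FORCE]. ROWS is JSON, a list of rows, each an object with "rotation": the turn, a rotation vector about the tool's x, y, z each as a share of pi rad, from -1 to 1, a list of three; "xyz": the shift along the tool's x, y, z each as a share of 40 cm, from -1 to 1, a list of three; "hand": the opening, from 0 (shut) to 1 (fully open). A call has 1 to 20 rows; each row is the pose to reach, as a shift and turn from the pose commanded when the call began, along the tool's axes at that moment, turning the shorter way round; what a row does not reach only later rows make up. A row lasts 1/8 s, in which the tool goes at most 62.5 mm and 10.7 degrees, less where a joint would pass 70% of its speed; a pose out of reach is approached as far as the arm can. A call with a number of a shift or a turn outside -1 to 1 is refused whole. A call with a gripper value outside its range is refused whole. The fingers move at their own pace and stop on an object; FORCE is the grip in N (left out, the last holds). Time passes only in rows, so rows that repeat a pose let the fingers close. It gives the time, the measured TCP pose, the force, the opening and the grip force at its end, in the units of the state.
- manip.get_state(): the state, without advancing time (a new reading comes with each control period).
- eyes.read_camera(name): name is "scene" or "top"; returns (picture, depth): 400x640x3 uint8, red, green, blue; 400x640 float32, m along the optical axis (not along the pixel's ray), 0 where there is no reading.
- eyes.get_calibration(name): a dict with "K" (3x3 intrinsics, pixels), "k1" (the pictures are not rectified: a ray, as slopes to the right and down, at radius r is drawn at 1 + k1 r^2 times it, then the intrinsics apply), "R" (3x3) and "t" (3): a world point X has camera coordinates R X + t. Camera axes: x right, y down, z forward; pixel columns grow to the right and rows downward; lengths in m; the calibration is good to about 2 mm. A picture is of the moment at which its call begins. get_calibration takes no time and is no camera call.
- manip.hand_in(): hands the job in; it is judged then, once.
Trained networks look in the newest picture that a camera, given by its name, has taken for a name from the list of things; names that differ only in an ending like _2 or _b are one class to them, and where a whole thing is asked for, a point or a joint stands for the part that bears it (a point fixed in the world has none). Each returns a list of dicts, best first, with "conf" (0 to 1); they miss things now and then, are a little off and sometimes report something else, mostly with a low value. They report only what shows in the picture. A call takes as long as a camera call. They do not tell look-alikes from the thing itself.
- spot_in(camera, query): "xyz" ([x, y, z] in m, in world coordinates, good to about 4 mm: the middle of the surface that is visible of it).
The state is a dict: "time": time; "q": joint angles; "dq": joint speeds; "effort": joint torques, N m; "position": TCP position; "tcp_rot": TCP orientation; "force": force on the tool from outside, world axes, zero at the start; "ft_torque": the same for the moment, N m; "opening": opening from 0.0 (shut) to 1.0 (fully open); "grasp_force": force on a finger pad.
Only numpy, scipy, OpenCV 4.12 (cv2) and the standard library are available. Lean on these libraries where they do the work, as an engineer would, in place of code of your own. Each camera call takes 0.05 s, during which the arm holds its last target. There are 200 camera calls.

## Working session

There is one attempt and no reset: what is moved stays moved. The work goes in short steps, Python scripts to look and compute and a shell command to move; the robot and the scene stay as the last step left them, time stands still between calls to the robot, and variables do not carry over. Pictures are saved under pics/ and viewed, at most 14 in all, crops included, and the job is handed in when it is done.

```bash
mkdir -p pics
python3 - <<'E'
from station import manip, eyes, spot_in
import cv2, numpy as np
s=manip.get_state(); print(s['time'],s['position'],s['tcp_rot'],s['opening'])
for c in ['scene','top']:
    p,d=eyes.read_camera(c); cv2.imwrite(f'pics/{c}0.png',p[:,:,::-1]); np.save(f'pics/{c}0.npy',d)
    k=eyes.get_calibration(c); print(c,{a:np.round(b,3).tolist() for a,b in k.items()})
    for n in ['cabinet_drawer0_handle','carton','flap_edge','flap_hinge','coupling1','channel1']:
        print(n,[(np.round(r['xyz'],3).tolist(),round(r['conf'],2)) for r in spot_in(c,n)])
E
```

```text
0.0 [0.15684487 0.60459871 0.22176842] [[-9.67964719e-01  2.51086060e-01 -3.05959802e-04]
 [ 2.51086242e-01  9.67963751e-01 -1.36964823e-03]
 [-4.77415787e-05 -1.40259346e-03 -9.99999015e-01]] 1.0009342557121128
scene {'K': [[385.898, 0.0, 327.087], [0.0, 385.898, 195.012], [0.0, 0.0, 1.0]], 'k1': -0.093, 'R': [[0.828, 0.56, 0.021], [0.395, -0.556, -0.731], [-0.398, 0.614, -0.682]], 't': [-0.489, -0.105, 1.608]}
cabinet_drawer0_handle [([0.551, -0.333, 0.07], 0.9)]
carton [([0.624, 0.163, 0.027], 0.79)]
flap_edge []
flap_hinge [([0.63, 0.168, 0.148], 0.94)]
coupling1 [([0.441, 0.167, 0.022], 0.73), ([0.45, -0.037, 0.028], 0.61), ([0.276, -0.267, 0.025], 0.49), ([0.439, 0.065, 0.023], 0.46), ([0.29, 0.185, 0.023], 0.45)]
channel1 [([0.62, 0.164, 0.032], 0.49), ([0.607, -0.045, 0.022], 0.47)]
top {'K': [[369.08, 0.0, 319.593], [0.0, 369.08, 198.806], [0.0, 0.0, 1.0]], 'k1': -0.005, 'R': [[0.003, -1.0, -0.008], [-0.984, -0.001, -0.178], [0.178, 0.008, -0.984]], 't': [0.069, 0.539, 1.049]}
cabinet_drawer0_handle [([0.57, -0.336, 0.071], 0.56), ([0.703, -0.123, 0.026], 0.37)]
carton [([0.615, 0.15, 0.075], 0.74)]
flap_edge [([0.617, 0.185, 0.141], 0.81)]
flap_hinge [([0.621, 0.183, 0.139], 0.88), ([0.427, 0.171, 0.028], 0.2)]
coupling1 [([0.278, -0.257, 0.026], 0.8), ([0.28, 0.188, 0.03], 0.8), ([0.446, -0.029, 0.026], 0.71), ([0.436, 0.076, 0.028], 0.68), ([0.429, 0.172, 0.026], 0.61)]
channel1 [([0.604, -0.038, 0.022], 0.71)]
```

View pics/top0.png

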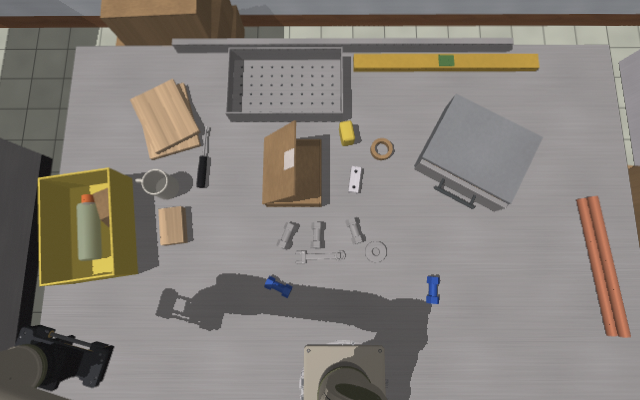

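View pics/scene0.png

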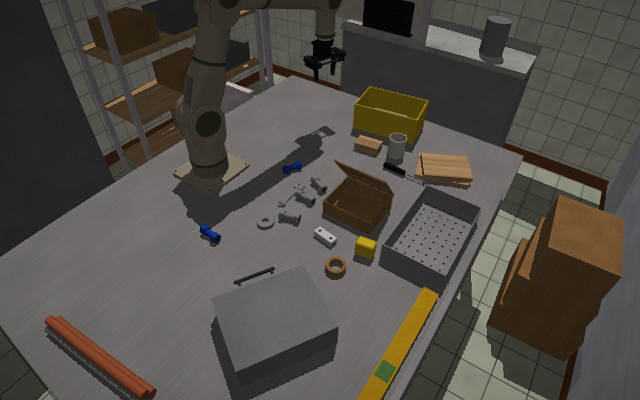

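The top view shows three chrome couplings at (286,235), (317,233) and (354,230), and one channel at (355,179). The two blue look-alikes are at (278,287) and (433,289). The carton is at (293,172), hinged on its left (+y) side. The cabinet is at (480,150), with its handle at (455,192).

```bash
cat > h.py <<'E'
from station import manip, eyes, spot_in
import cv2, numpy as np
np.set_printoptions(precision=4,suppress=True)
def cloud(c,d=None,p=None):
    if d is None: p,d=eyes.read_camera(c)
    k=eyes.get_calibration(c); v,u=np.mgrid[0:400,0:640]
    n=cv2.undistortPoints(np.stack([u,v],-1).reshape(-1,1,2).astype(np.float64),k['K'],np.array([k['k1'],0,0,0,0])).reshape(400,640,2)
    X=np.dstack([n[...,0]*d,n[...,1]*d,d])
    X=(X-k['t'])@np.asarray(k['R']); X[d==0]=np.nan
    return X,p
def rect(P): # centre, long dir angle, sizes
    (c,s,a)=cv2.minAreaRect((P[:,:2]*1000).astype(np.float32)); 
    if s[0]<s[1]: a+=90; s=s[::-1]
    return np.round(np.array(c)/1000,4),round(a,1),np.round(s,1)
def box(X,x0,x1,y0,y1,z0,z1):
    P=X.reshape(-1,3); m=(P[:,0]>x0)&(P[:,0]<x1)&(P[:,1]>y0)&(P[:,1]<y1)&(P[:,2]>z0)&(P[:,2]<z1); return P[m]
def blobs(X,c,z0,z1,r=0.055):
    P=X.reshape(-1,3); m=(np.hypot(P[:,0]-c[0],P[:,1]-c[1])<r)&(P[:,2]>z0)&(P[:,2]<z1); return P[m]
def st():
    s=manip.get_state(); print('t',round(s['time'],2),'pos',s['position'],'op',round(s['opening'],3),'F',s['force'],'g',round(s['grasp_force'],1)); print(s['tcp_rot']); return s
E
python3 - <<'E'
from h import *
for c in ['top','scene']:
    X,_=cloud(c,np.load(f'pics/{c}0.npy'))
    print(c,'counter z',np.nanmedian(box(X,.3,.5,-.2,.3,-.02,.02)[:,2]))
    P=box(X,.4,.9,-.65,-.2,.093,.11); print('cab',rect(P),len(P),np.median(P[:,2]))
    P=box(X,.45,.8,-.5,-.15,.045,.078);print('handle?',rect(P),len(P))
    P=box(X,.5,.76,.05,.26,.052,.068); print('rim',rect(P),len(P))
    P=box(X,.48,.76,.03,.32,.08,.3); m=P.mean(0);print('flap',len(P),m,P.max(0),P.min(0)); print(np.linalg.svd(P-m,full_matrices=False)[2])
    for q in [(.446,-.029),(.436,.076),(.429,.172),(.604,-.038)]:
        P=blobs(X,q,.008,.045); print(q,rect(P),len(P),P[:,2].max(),P.mean(0))
E
```

```text
top counter z -0.00010790665115706483
cab (array([ 0.6808, -0.4003]), 60.7, array([281.9, 240.9])) 7311 0.10002494523618208
handle? (array([ 0.6186, -0.3189]), 28.9, array([330. , 151.7])) 663
rim (array([0.6225, 0.1551]), 0.2, array([199.4, 171.6])) 266
flap 2093 [0.6212 0.1774 0.1473] [0.7261 0.2303 0.2041] [0.521  0.1332 0.0801]
[[-1.      0.0019 -0.0057]
 [-0.0057 -0.6033  0.7975]
 [ 0.0019 -0.7975 -0.6033]]
(0.446, -0.029) (array([ 0.4483, -0.0348]), 18.1, array([75.9, 36.9])) 265 0.03515945387936553 [ 0.4479 -0.0335  0.0265]
(0.436, 0.076) (array([0.4347, 0.0793]), 178.2, array([75.9, 36.8])) 269 0.03919109300192935 [0.4346 0.0792 0.0267]
(0.429, 0.172) (array([0.4264, 0.1574]), 157.2, array([76. , 67.2])) 262 0.03640733021195409 [0.4315 0.1701 0.0266]
(0.604, -0.038) (array([ 0.6063, -0.036 ]), 172.0, array([81.1, 30. ])) 259 0.03063414199350066 [ 0.6056 -0.0358  0.0236]
scene counter z 0.0022171520027319497
cab (array([ 0.6793, -0.3983]), 61.0, array([282. , 238.7])) 8053 0.10157990684111332
handle? (array([ 0.6593, -0.3876]), 150.6, array([281.5, 128.8])) 358
rim (array([0.6243, 0.152 ]), 179.9, array([199.4, 174.3])) 414
flap 484 [0.6286 0.1691 0.1532] [0.7257 0.2244 0.2048] [0.5227 0.1325 0.0801]
[[ 0.9998  0.0076 -0.0177]
 [ 0.0188 -0.5878  0.8088]
 [ 0.0043  0.809   0.5878]]
(0.446, -0.029) (array([ 0.4499, -0.0374]), 1.6, array([83.9, 60.5])) 183 0.041674123684940174 [ 0.4517 -0.037   0.0275]
(0.436, 0.076) (array([0.429 , 0.0792]), 2.9, array([94.6, 38.6])) 167 0.03736748518619983 [0.4389 0.0745 0.0251]
(0.429, 0.172) (array([0.4284, 0.1666]), 2.7, array([89.6, 54.3])) 144 0.037114596150294915 [0.4361 0.1656 0.0254]
(0.604, -0.038) (array([ 0.6058, -0.0427]), 7.5, array([85.8, 62.1])) 230 0.03283098450818303 [ 0.6066 -0.0382  0.0241]
```

```bash
cat >> h.py <<'E'
def plan(*targets):
    """targets (x,y,z,yaw of tool x deg): prints xyz/rotation shares from the present pose"""
    from scipy.spatial.transform import Rotation as Ro
    s=manip.get_state(); R=np.array(s['tcp_rot']); p=np.array(s['position'])
    for t in targets:
        a=np.radians(t[3]); D=np.array([[np.cos(a),np.sin(a),0],[np.sin(a),-np.cos(a),0],[0,0,-1]])
        print(t,'xyz',np.round(R.T@(np.array(t[:3])-p)/.4,4).tolist(),'rot',np.round(Ro.from_matrix(R.T@D).as_rotvec()/np.pi,4).tolist())
E
R='{"rotation":[0,0,-0.0806],"xyz":[-0.76,-0.513,-0.245],"hand":0}'
python3 -m jog '[{"rotation":[0,0,0],"xyz":[0,0,-0.15],"hand":0},{"rotation":[0,0,-0.0806],"xyz":[-0.76,-0.513,-0.245],"hand":0},{"rotation":[0,0,-0.0806],"xyz":[-0.76,-0.513,-0.245],"hand":0},{"rotation":[0,0,-0.0806],"xyz":[-0.76,-0.513,-0.245],"hand":0},{"rotation":[0,0,-0.0806],"xyz":[-0.76,-0.513,-0.245],"hand":0},{"rotation":[0,0,-0.0806],"xyz":[-0.76,-0.513,-0.245],"hand":0},{"rotation":[0,0,-0.0806],"xyz":[-0.76,-0.513,-0.245],"hand":0},{"rotation":[0,0,-0.0806],"xyz":[-0.76,-0.513,-0.245],"hand":0},{"rotation":[0,0,-0.0806],"xyz":[-0.76,-0.513,-0.245],"hand":0}]'
python3 -c "
from h import *
st();plan((.62,.06,.32,180),(.62,.06,.18,180),(.62,.255,.18,180))"
```

```text
time: 1.82
position: [0.3992, 0.3306, 0.3206]
tcp_rot: [[-1.0, 0.0, -0.0], [0.0, 1.0, 0.001], [0.0, 0.001, -1.0]]
force: [-0.2, -0.0, -0.1]
opening: 0.064
grasp_force: 0.0
t 1.82 pos [0.3992 0.3306 0.3206] op 0.064 F [-0.2169 -0.0328 -0.0921] g 0.0
[[-1.      0.0002 -0.0003]
 [ 0.0002  1.      0.0005]
 [ 0.0003  0.0005 -1.    ]]
(0.62, 0.06, 0.32, 180) xyz [-0.5522, -0.6763, 0.0009] rot [0.0002, -0.0001, -0.0001]
(0.62, 0.06, 0.18, 180) xyz [-0.5523, -0.6765, 0.3509] rot [0.0002, -0.0001, -0.0001]
(0.62, 0.255, 0.18, 180) xyz [-0.5522, -0.189, 0.3511] rot [0.0002, -0.0001, -0.0001]
```

```bash
python3 -m jog '[{"rotation":[0,0,0],"xyz":[-0.552,-0.676,0],"hand":0},{"rotation":[0,0,0],"xyz":[-0.552,-0.676,0],"hand":0},{"rotation":[0,0,0],"xyz":[-0.552,-0.676,0],"hand":0},{"rotation":[0,0,0],"xyz":[-0.552,-0.676,0],"hand":0},{"rotation":[0,0,0],"xyz":[-0.552,-0.676,0],"hand":0},{"rotation":[0,0,0],"xyz":[-0.552,-0.676,0],"hand":0},{"rotation":[0,0,0],"xyz":[-0.552,-0.676,0.351],"hand":0},{"rotation":[0,0,0],"xyz":[-0.552,-0.676,0.351],"hand":0},{"rotation":[0,0,0],"xyz":[-0.552,-0.676,0.351],"hand":0},{"rotation":[0,0,0],"xyz":[-0.552,-0.6,0.351],"hand":0},{"rotation":[0,0,0],"xyz":[-0.552,-0.53,0.351],"hand":0},{"rotation":[0,0,0],"xyz":[-0.552,-0.46,0.351],"hand":0},{"rotation":[0,0,0],"xyz":[-0.552,-0.4,0.351],"hand":0},{"rotation":[0,0,0],"xyz":[-0.552,-0.34,0.351],"hand":0},{"rotation":[0,0,0],"xyz":[-0.552,-0.29,0.351],"hand":0},{"rotation":[0,0,0],"xyz":[-0.552,-0.24,0.351],"hand":0},{"rotation":[0,0,0],"xyz":[-0.552,-0.21,0.351],"hand":0},{"rotation":[0,0,0],"xyz":[-0.552,-0.185,0.351],"hand":0},{"rotation":[0,0,0],"xyz":[-0.552,-0.185,0.351],"hand":0}]'
python3 -c "
from h import *
X,p=cloud('scene'); P=box(X,.5,.76,.15,.36,.08,.26); cv2.imwrite('pics/s1.png',p[:,:,::-1])
for z in np.arange(.08,.25,.02):
  Q=P[abs(P[:,2]-z)<.01]; print(round(z,2),len(Q),np.median(Q[:,1]) if len(Q) else 0)
plan((.545,-.325,.22,-29),(.545,-.325,.22,151),(.62,.0,.28,180))
print(manip.get_state()['q'])"
```

```text
time: 4.2
position: [0.6203, 0.2566, 0.18]
tcp_rot: [[-1.0, -0.0, -0.0], [-0.0, 1.0, 0.0], [0.0, 0.0, -1.0]]
force: [0.8, 0.4, -0.3]
opening: 0.004
grasp_force: 0.0
0.08 115 0.2432310148744557
0.1 248 0.24684315051589356
0.12 255 0.25164383814919566
0.14 265 0.25698355040274556
0.16 257 0.26239443907940074
0.18 181 0.26649143842785183
0.2 157 0.2720349830983112
0.22 167 0.27683250534388404
0.24 4 0.2772388891901505
(0.545, -0.325, 0.22, -29) xyz [0.1877, -1.4521, -0.0997] rot [-0.0, 0.0, -0.8391]
(0.545, -0.325, 0.22, 151) xyz [0.1877, -1.4521, -0.0997] rot [0.0, 0.0, 0.1609]
(0.62, 0.0, 0.28, 180) xyz [0.0008, -0.6395, -0.2497] rot [0.0, 0.0, -0.0002]
[-40.5478  26.8091  19.9539  80.1919  -9.187   74.5879  69.8269]
```

View pics/s1.png

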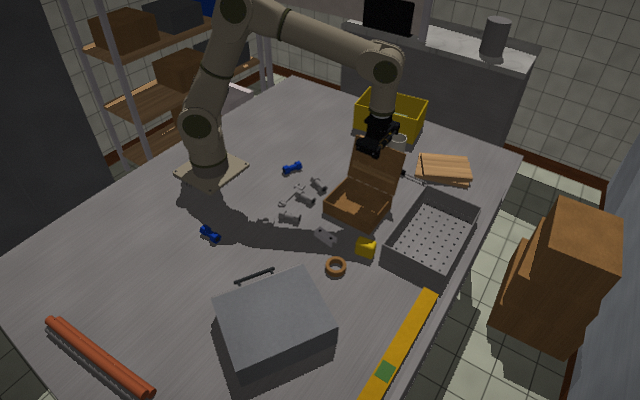

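```bash
python3 -m jog '[{"rotation":[0,0,0],"xyz":[0,-0.2,0],"hand":0},{"rotation":[0,0,0],"xyz":[0,-0.3,-0.1],"hand":0.34},{"rotation":[0,0,0.661],"xyz":[0.19,-1,-0.25],"hand":0.34},{"rotation":[0,0,0.661],"xyz":[0.19,-1,-0.25],"hand":0.34},{"rotation":[0,0,0.661],"xyz":[0.19,-1,-0.25],"hand":0.34},{"rotation":[0,0,0.661],"xyz":[0.19,-1,-0.25],"hand":0.34},{"rotation":[0,0,0.661],"xyz":[0.19,-1,-0.25],"hand":0.34},{"rotation":[0,0,0.661],"xyz":[0.19,-1,-0.25],"hand":0.34},{"rotation":[0,0,0.661],"xyz":[0.19,-1,-0.25],"hand":0.34},{"rotation":[0,0,0.661],"xyz":[0.19,-1,-0.25],"hand":0.34},{"rotation":[0,0,0.661],"xyz":[0.19,-1,-0.25],"hand":0.34},{"rotation":[0,0,0.661],"xyz":[0.19,-1,-0.25],"hand":0.34},{"rotation":[0,0,0.661],"xyz":[0.19,-1,-0.25],"hand":0.34},{"rotation":[0,0,0.661],"xyz":[0.19,-1,-0.25],"hand":0.34},{"rotation":[0,0,0.661],"xyz":[0.19,-1,-0.25],"hand":0.34},{"rotation":[0,0,0.661],"xyz":[0.19,-1,-0.25],"hand":0.34}]'
python3 -c "
from h import *
for c in ['top','scene']:
  X,p=cloud(c); print(spot_in(c,'cabinet_drawer0_handle')[:1])
  w=np.array([.485,.875]);q=np.array([-.875,.485]); P=X.reshape(-1,3); r=(P[:,:2]-[.6805,-.3995]); a=r@q; b=r@w
  m=(abs(b)<.075)&(a>.14)&(a<.19)&(P[:,2]>.04)&(P[:,2]<.085); print(m.sum(),a[m].min(),a[m].max(),np.median(a[m]),b[m].min(),b[m].max(),P[m,2].max())
plan((.545,-.325,.2,61),(.545,-.325,.048,61))
print(manip.get_state()['q'])"
```

```text
time: 6.25
position: [0.5441, -0.1442, 0.2802]
tcp_rot: [[0.483, 0.876, 0.0], [0.876, -0.483, 0.0], [0.0, -0.0, -1.0]]
force: [-0.7, 1.0, 1.0]
opening: 0.342
grasp_force: 0.0
[{'xyz': [0.5227, -0.4405, 0.0847], 'conf': 0.48}]Traceback (most recent call last):
  File "<string>", line 6, in <module>
    m=(abs(b)<.075)&(a>.14)&(a<.19)&(P[:,2]>.04)&(P[:,2]<.085); print(m.sum(),a[m].min(),a[m].max(),np.median(a[m]),b[m].min(),b[m].max(),P[m,2].max())
                                                                              ~~~~~~~~^^
    return umr_minimum(a, axis, None, out, keepdims, initial, where)
ValueError: zero-size array to reduction operation minimum which has no identity
```

Top camera is occluded by the gripper; use the scene camera and the first top image.

```bash
python3 -c "
from h import *
for d in ['top','scene']:
  X,p=cloud(d,np.load(f'pics/{d}0.npy'))
  w=np.array([.485,.875]);q=np.array([-.875,.485]); P=X.reshape(-1,3); r=(P[:,:2]-[.6805,-.3995]); a=r@q; b=r@w
  m=(abs(b)<.085)&(a>.135)&(a<.19)&(P[:,2]>.045)&(P[:,2]<.085); print(m.sum(),np.percentile(a[m],[0,25,50,75,100]),b[m].min(),b[m].max(),P[m,2].max())
plan((.545,-.3245,.2,61),(.545,-.3245,.048,61))
print(manip.get_state()['q'])"
```

```text
201 [0.1352 0.1546 0.158  0.1612 0.1641] -0.06362727043867214 0.06498783069775131 0.0719346486519867
174 [0.1402 0.1546 0.157  0.1596 0.1652] -0.06325693085026271 0.06560128292069516 0.07401086577450239
(0.545, -0.3245, 0.2, 61) xyz [-0.3936, 0.2201, 0.2003] rot [-0.0, -0.0001, 0.0003]
(0.545, -0.3245, 0.048, 61) xyz [-0.3937, 0.2201, 0.5803] rot [-0.0, -0.0001, 0.0003]
[-29.1301  11.3947  45.9953  90.2394  -8.2641  81.8722 -11.4693]
```

```bash
python3 -m jog '[{"rotation":[0,0,0],"xyz":[-0.394,0.224,0.2],"hand":0.34},{"rotation":[0,0,0],"xyz":[-0.394,0.224,0.2],"hand":0.34},{"rotation":[0,0,0],"xyz":[-0.394,0.224,0.2],"hand":0.34},{"rotation":[0,0,0],"xyz":[-0.394,0.224,0.2],"hand":0.34},{"rotation":[0,0,0],"xyz":[-0.394,0.224,0.35],"hand":0.34},{"rotation":[0,0,0],"xyz":[-0.394,0.224,0.45],"hand":0.34},{"rotation":[0,0,0],"xyz":[-0.394,0.224,0.52],"hand":0.34},{"rotation":[0,0,0],"xyz":[-0.394,0.224,0.575],"hand":0.34},{"rotation":[0,0,0],"xyz":[-0.394,0.224,0.575],"hand":0},{"rotation":[0,0,0],"xyz":[-0.394,0.224,0.575],"hand":0},{"rotation":[0,0,0],"xyz":[-0.394,0.224,0.575],"hand":0},{"rotation":[0,0,0],"xyz":[-0.394,0.224,0.575],"hand":0}]' 20
python3 -c "
from h import *
plan((.545-.875*.165,-.325+.485*.165,.05,61))"
```

```text
time: 7.85
position: [0.5413, -0.3223, 0.05]
tcp_rot: [[0.485, 0.874, -0.009], [0.874, -0.485, 0.008], [0.003, -0.012, -1.0]]
force: [-22.3, 15.5, 12.2]
opening: 0.119
grasp_force: 20.0
(0.400625, -0.244975, 0.05, 61) xyz [-0.0017, -0.4014, 0.0048] rot [-0.0039, -0.0008, -0.0002]
```

```bash
python3 -m jog '[{"rotation":[0,0,0],"xyz":[0,-0.03,0],"hand":0},{"rotation":[0,0,0],"xyz":[0,-0.08,0],"hand":0},{"rotation":[0,0,0],"xyz":[0,-0.15,0],"hand":0},{"rotation":[0,0,0],"xyz":[0,-0.22,0],"hand":0},{"rotation":[0,0,0],"xyz":[0,-0.29,0],"hand":0},{"rotation":[0,0,0],"xyz":[0,-0.35,0],"hand":0},{"rotation":[0,0,0],"xyz":[0,-0.39,0],"hand":0},{"rotation":[0,0,0],"xyz":[0,-0.415,0],"hand":0},{"rotation":[0,0,0],"xyz":[0,-0.424,0],"hand":0},{"rotation":[0,0,0],"xyz":[0,-0.424,0],"hand":0},{"rotation":[0,0,0],"xyz":[0,-0.424,0],"hand":0}]'
python3 -c "
from h import *
s=st();print(np.array([-.875,.485])@(s['position'][:2]-np.array([.5413,-.3223])))"
```

```text
time: 9.22
position: [0.3981, -0.2421, 0.0502]
tcp_rot: [[0.484, 0.875, 0.001], [0.875, -0.484, 0.001], [0.002, -0.0, -1.0]]
force: [2.2, 5.6, -10.3]
opening: 0.119
grasp_force: 20.0
t 9.22 pos [ 0.3981 -0.2421  0.0502] op 0.119 F [  2.1765   5.5861 -10.28  ] g 20.0
[[ 0.4845  0.8748  0.0005]
 [ 0.8748 -0.4845  0.0014]
 [ 0.0015 -0.0002 -1.    ]]
0.16414572835494967
```

```bash
python3 -m jog '[{"rotation":[0,0,0],"xyz":[0,0,0],"hand":0.34},{"rotation":[0,0,0],"xyz":[0,0,0],"hand":0.34},{"rotation":[0,0,0],"xyz":[0,0,0],"hand":0.34},{"rotation":[0,0,0],"xyz":[0,0,-0.2],"hand":0.34},{"rotation":[0,0,0],"xyz":[0,0,-0.5],"hand":0.7},{"rotation":[0,0,0],"xyz":[0,0,-0.6],"hand":0.7},{"rotation":[0,0,0],"xyz":[0,0,-0.6],"hand":0.7},{"rotation":[0,0,0],"xyz":[0,0,-0.6],"hand":0.7},{"rotation":[0,0,0],"xyz":[0,0,-0.6],"hand":0.7}]'
cat >> h.py <<'E'
C0=np.array([.6805,-.3995]); W=np.array([.485,.875]); Q=np.array([-.875,.485])
def look(n):
    """detect couplings & channels with both cameras, refine by top cloud"""
    s=manip.get_state(); print('t',round(s['time'],2))
    for c in ['top','scene']:
        X,p=cloud(c); cv2.imwrite(f'pics/{c}{n}.png',p[:,:,::-1]); np.save(f'pics/{c}{n}.npy',X)
        for k in ['coupling1','channel1']:
            for r in spot_in(c,k):
                if r['conf']<.3: continue
                P=blobs(X,r['xyz'],.008,.045,.045)
                print(c,k,np.round(r['xyz'],3),round(r['conf'],2),rect(P) if len(P)>20 else len(P))
def drawer(X):
    P=X.reshape(-1,3); r=P[:,:2]-C0; a=r@Q; b=r@W; m=(abs(b)<.12)&(a>.13)&(a<.35)&(P[:,2]>.08)&(P[:,2]<.097)
    m2=m&(a>.25); print('panel a',np.percentile(a[m2],[1,50,99]) if m2.sum() else None, m2.sum())
E
python3 -c "
from h import *
look(2); drawer(np.load('pics/top2.npy')); drawer(np.load('pics/scene2.npy'))"
```

```text
time: 10.35
position: [0.3976, -0.2432, 0.2897]
tcp_rot: [[0.485, 0.874, -0.0], [0.874, -0.485, 0.0], [0.0, -0.0, -1.0]]
force: [0.1, 1.1, -0.4]
opening: 0.688
grasp_force: 0.0
t 10.35
top coupling1 [0.435 0.078 0.026] 0.75 (array([0.4344, 0.0794]), 178.0, array([75.3, 36.7]))
top coupling1 [ 0.449 -0.032  0.024] 0.63 (array([ 0.4485, -0.0348]), 17.8, array([76.2, 37. ]))
top coupling1 [0.279 0.19  0.031] 0.61 (array([0.2828, 0.1926]), 65.7, array([76.9, 36.6]))
top coupling1 [ 0.272 -0.256  0.024] 0.58 (array([ 0.2757, -0.2606]), 174.0, array([76.8, 36.5]))
top coupling1 [0.428 0.168 0.028] 0.56 (array([0.4321, 0.1714]), 157.7, array([75.9, 36.9]))
top channel1 [ 0.604 -0.036  0.024] 0.73 (array([ 0.6067, -0.0362]), 172.1, array([81.2, 30. ]))
scene coupling1 [ 0.28  -0.265  0.025] 0.76 (array([ 0.2772, -0.2495]), 176.1, array([78.7, 56.4]))
scene coupling1 [ 0.451 -0.041  0.03 ] 0.73 (array([ 0.4473, -0.0263]), 19.2, array([77.2, 49.3]))
scene coupling1 [0.441 0.164 0.026] 0.58 (array([0.4349, 0.1688]), 159.6, array([75.3, 30.9]))
scene coupling1 [0.441 0.066 0.025] 0.47 (array([0.4369, 0.0786]), 179.9, array([77.8, 33. ]))
scene coupling1 [0.291 0.183 0.023] 0.43 (array([0.2857, 0.1916]), 68.6, array([77. , 39.6]))
scene channel1 [ 0.607 -0.044  0.02 ] 0.51 (array([ 0.6059, -0.0409]), 173.4, array([86.8, 47.8]))
panel a [0.2676 0.2796 0.2866] 355
panel a [0.2663 0.2763 0.2893] 459
```

View pics/top2.png

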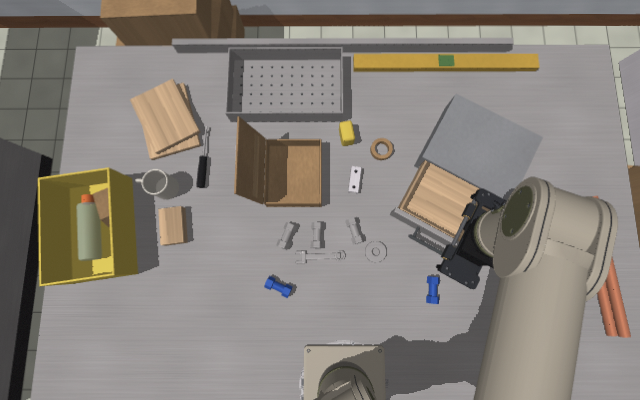

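```bash
python3 -c "
from h import *
plan((.4485,-.0348,.15,18),(.4485,-.0348,.005,18))"
```

```text
(0.4485, -0.0348, 0.15, 18) xyz [0.5173, -0.1406, 0.3485] rot [-0.0003, 0.0003, 0.2387]
(0.4485, -0.0348, 0.005, 18) xyz [0.5175, -0.1402, 0.711] rot [-0.0003, 0.0003, 0.2387]
```

```bash
python3 -m jog '[{"rotation":[0,0,0.239],"xyz":[0.518,-0.14,0.3],"hand":0.55},{"rotation":[0,0,0.239],"xyz":[0.518,-0.14,0.3],"hand":0.55},{"rotation":[0,0,0.239],"xyz":[0.518,-0.14,0.3],"hand":0.55},{"rotation":[0,0,0.239],"xyz":[0.518,-0.14,0.3],"hand":0.55},{"rotation":[0,0,0.239],"xyz":[0.518,-0.14,0.4],"hand":0.55},{"rotation":[0,0,0.239],"xyz":[0.518,-0.14,0.5],"hand":0.55},{"rotation":[0,0,0.239],"xyz":[0.518,-0.14,0.6],"hand":0.55},{"rotation":[0,0,0.239],"xyz":[0.518,-0.14,0.67],"hand":0.55},{"rotation":[0,0,0.239],"xyz":[0.518,-0.14,0.71],"hand":0.55},{"rotation":[0,0,0.239],"xyz":[0.518,-0.14,0.71],"hand":0},{"rotation":[0,0,0.239],"xyz":[0.518,-0.14,0.71],"hand":0},{"rotation":[0,0,0.239],"xyz":[0.518,-0.14,0.71],"hand":0},{"rotation":[0,0,0.239],"xyz":[0.518,-0.14,0.71],"hand":0},{"rotation":[0,0,0.239],"xyz":[0.518,-0.14,0.6],"hand":0},{"rotation":[0,0,0.239],"xyz":[0.518,-0.14,0.45],"hand":0},{"rotation":[0,0,0.239],"xyz":[0.518,-0.14,0.3],"hand":0},{"rotation":[0,0,0.239],"xyz":[0.518,-0.14,0.3],"hand":0}]' 30
python3 -c "
from h import *
plan((.4672,-.3614,.15,-29),(.4672,-.3614,.029,-29))"
```

```text
time: 12.78
position: [0.4517, -0.0345, 0.1744]
tcp_rot: [[0.951, 0.308, 0.008], [0.308, -0.951, 0.003], [0.008, -0.0, -1.0]]
force: [-0.1, 0.7, -1.7]
opening: 0.264
grasp_force: 30.0
(0.4672, -0.3614, 0.15, -29) xyz [-0.2158, 0.7893, 0.0591] rot [-0.0011, -0.0025, 0.2609]
(0.4672, -0.3614, 0.029, -29) xyz [-0.2183, 0.7893, 0.3616] rot [-0.0011, -0.0025, 0.2609]
```

```bash
python3 -m jog '[{"rotation":[0,0,0.261],"xyz":[-0.21,0.789,0],"hand":0},{"rotation":[0,0,0.261],"xyz":[-0.21,0.789,0],"hand":0},{"rotation":[0,0,0.261],"xyz":[-0.21,0.789,0],"hand":0},{"rotation":[0,0,0.261],"xyz":[-0.21,0.789,0],"hand":0},{"rotation":[0,0,0.261],"xyz":[-0.21,0.789,0],"hand":0},{"rotation":[0,0,0.261],"xyz":[-0.21,0.789,0],"hand":0},{"rotation":[0,0,0.261],"xyz":[-0.21,0.789,0],"hand":0},{"rotation":[0,0,0.261],"xyz":[-0.21,0.789,0.1],"hand":0},{"rotation":[0,0,0.261],"xyz":[-0.21,0.789,0.1],"hand":0}]'
```

```text
time: 13.9
position: [0.466, -0.3575, 0.1277]
tcp_rot: [[0.876, -0.483, -0.004], [-0.483, -0.876, 0.004], [-0.005, -0.001, -1.0]]
force: [0.4, 0.2, -2.0]
opening: 0.266
grasp_force: 30.0
```

```bash
python3 -c "
from h import *
st();plan((.4672,-.3614,.029,-29))
p,_=eyes.read_camera('scene'); cv2.imwrite('pics/s3.png',cv2.resize(p[150:400,150:450,::-1],None,fx=2,fy=2))"
```

```text
t 13.9 pos [ 0.466  -0.3575  0.1277] op 0.266 F [ 0.4447  0.2221 -2.0323] g 30.0
[[ 0.8757 -0.4828 -0.004 ]
 [-0.4828 -0.8757  0.0039]
 [-0.0054 -0.0014 -1.    ]]
(0.4672, -0.3614, 0.029, -29) xyz [0.0087, 0.0074, 0.2466] rot [-0.0005, 0.0017, 0.0007]
```

View pics/s3.png

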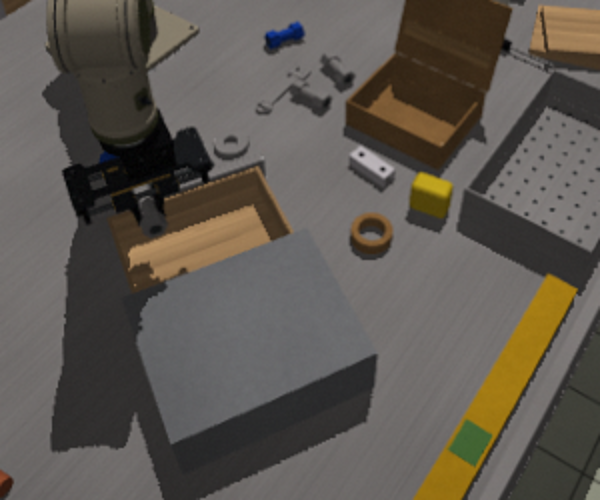

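The coupling hangs over the left half of the drawer, at crop position (152,212). I'll lower it and release.

```bash
python3 -m jog '[{"rotation":[0,0,0],"xyz":[0.009,0.007,0.08],"hand":0},{"rotation":[0,0,0],"xyz":[0.009,0.007,0.15],"hand":0},{"rotation":[0,0,0],"xyz":[0.009,0.007,0.2],"hand":0},{"rotation":[0,0,0],"xyz":[0.009,0.007,0.24],"hand":0},{"rotation":[0,0,0],"xyz":[0.009,0.007,0.247],"hand":0},{"rotation":[0,0,0],"xyz":[0.009,0.007,0.247],"hand":0.5},{"rotation":[0,0,0],"xyz":[0.009,0.007,0.247],"hand":0.5},{"rotation":[0,0,0],"xyz":[0.009,0.007,0.247],"hand":0.5},{"rotation":[0,0,0],"xyz":[0.009,0.007,0.1],"hand":0.5},{"rotation":[0,0,0],"xyz":[0.009,0.007,-0.05],"hand":0.5},{"rotation":[0,0,0],"xyz":[0.009,0.007,-0.2],"hand":0.5},{"rotation":[0,0,0],"xyz":[0.009,0.007,-0.25],"hand":0.5},{"rotation":[0,0,0],"xyz":[0.009,0.007,-0.25],"hand":0.5}]'
python3 -c "
from h import *
look(4)
plan((.434,.0794,.2,-2),(.434,.0794,.005,-2))"
```

```text
time: 15.58
position: [0.4691, -0.3656, 0.2318]
tcp_rot: [[0.875, -0.485, 0.003], [-0.485, -0.875, -0.001], [0.003, -0.001, -1.0]]
force: [0.9, -0.7, -0.4]
opening: 0.495
grasp_force: 0.0
t 15.57
top coupling1 [0.278 0.188 0.03 ] 0.83 (array([0.2828, 0.1923]), 65.8, array([76.4, 36.1]))
top coupling1 [ 0.274 -0.257  0.026] 0.81 (array([ 0.2759, -0.261 ]), 175.1, array([76.5, 37.3]))
top coupling1 [0.435 0.077 0.026] 0.67 (array([0.4345, 0.0793]), 178.1, array([75.8, 36.8]))
top coupling1 [ 0.464 -0.356  0.046] 0.66 (array([ 0.464 , -0.3565]), 59.6, array([87.8, 84.1]))
top coupling1 [0.624 0.205 0.014] 0.65 (array([0.6278, 0.1981]), 1.6, array([77.3, 69.6]))
top coupling1 [0.431 0.171 0.028] 0.64 (array([0.4321, 0.1712]), 157.8, array([76.1, 37.1]))
top channel1 [ 0.626 -0.002  0.024] 0.68 (array([ 0.628 , -0.0016]), 171.8, array([81.6, 29.8]))
top channel1 [0.62  0.266 0.16 ] 0.51 (array([0.6217, 0.2275]), 179.9, array([54.1,  9.5]))
scene coupling1 [0.289 0.185 0.022] 0.71 (array([0.2862, 0.191 ]), 66.9, array([78.1, 38.4]))
scene coupling1 [0.627 0.257 0.148] 0.7 (array([0.6282, 0.2271]), 0.9, array([76.1, 22.7]))
scene coupling1 [0.443 0.067 0.024] 0.57 (array([0.4381, 0.0795]), 179.6, array([79. , 39.1]))
scene coupling1 [ 0.473 -0.368  0.053] 0.57 (array([ 0.4697, -0.3654]), 55.0, array([89. , 73.7]))
scene coupling1 [0.441 0.166 0.023] 0.48 (array([0.4351, 0.1677]), 161.0, array([77.2, 37.4]))
scene channel1 [ 0.628 -0.01   0.022] 0.77 (array([ 0.6294, -0.0071]), 169.8, array([85.8, 47.5]))
scene channel1 [0.621 0.23  0.061] 0.69 (array([0.621 , 0.2129]), 0.1, array([87.7, 51.2]))
(0.434, 0.0794, 0.2, -2) xyz [-0.6131, -0.9294, 0.0735] rot [-0.0001, 0.0006, -0.1501]
(0.434, 0.0794, 0.005, -2) xyz [-0.6122, -0.9295, 0.561] rot [-0.0001, 0.0006, -0.1501]
```

```bash
python3 -m jog '[{"rotation":[0,0,-0.15],"xyz":[-0.612,-0.929,0.05],"hand":0.55},{"rotation":[0,0,-0.15],"xyz":[-0.612,-0.929,0.05],"hand":0.55},{"rotation":[0,0,-0.15],"xyz":[-0.612,-0.929,0.05],"hand":0.55},{"rotation":[0,0,-0.15],"xyz":[-0.612,-0.929,0.05],"hand":0.55},{"rotation":[0,0,-0.15],"xyz":[-0.612,-0.929,0.05],"hand":0.55},{"rotation":[0,0,-0.15],"xyz":[-0.612,-0.929,0.05],"hand":0.55},{"rotation":[0,0,-0.15],"xyz":[-0.612,-0.929,0.05],"hand":0.55},{"rotation":[0,0,-0.15],"xyz":[-0.612,-0.929,0.05],"hand":0.55},{"rotation":[0,0,-0.15],"xyz":[-0.612,-0.929,0.15],"hand":0.55},{"rotation":[0,0,-0.15],"xyz":[-0.612,-0.929,0.3],"hand":0.55},{"rotation":[0,0,-0.15],"xyz":[-0.612,-0.929,0.42],"hand":0.55},{"rotation":[0,0,-0.15],"xyz":[-0.612,-0.929,0.51],"hand":0.55},{"rotation":[0,0,-0.15],"xyz":[-0.612,-0.929,0.56],"hand":0.55},{"rotation":[0,0,-0.15],"xyz":[-0.612,-0.929,0.56],"hand":0},{"rotation":[0,0,-0.15],"xyz":[-0.612,-0.929,0.56],"hand":0},{"rotation":[0,0,-0.15],"xyz":[-0.612,-0.929,0.56],"hand":0},{"rotation":[0,0,-0.15],"xyz":[-0.612,-0.929,0.56],"hand":0},{"rotation":[0,0,-0.15],"xyz":[-0.612,-0.929,0.45],"hand":0},{"rotation":[0,0,-0.15],"xyz":[-0.612,-0.929,0.3],"hand":0},{"rotation":[0,0,-0.15],"xyz":[-0.612,-0.929,0.15],"hand":0}]' 30
python3 -c "
from h import *
plan((.5011,-.3001,.15,-29),(.5011,-.3001,.029,-29))"
```

```text
time: 18.38
position: [0.4342, 0.0784, 0.1721]
tcp_rot: [[0.999, -0.035, 0.0], [-0.035, -0.999, 0.0], [0.0, -0.0, -1.0]]
force: [1.7, 1.3, -1.5]
opening: 0.264
grasp_force: 30.0
(0.5011, -0.3001, 0.15, -29) xyz [0.2005, 0.9397, 0.0552] rot [-0.0001, -0.0, 0.1499]
(0.5011, -0.3001, 0.029, -29) xyz [0.2004, 0.9398, 0.3577] rot [-0.0001, -0.0, 0.1499]
```

```bash
python3 -m jog '[{"rotation":[0,0,0.15],"xyz":[0.2,0.94,-0.02],"hand":0},{"rotation":[0,0,0.15],"xyz":[0.2,0.94,-0.02],"hand":0},{"rotation":[0,0,0.15],"xyz":[0.2,0.94,-0.02],"hand":0},{"rotation":[0,0,0.15],"xyz":[0.2,0.94,-0.02],"hand":0},{"rotation":[0,0,0.15],"xyz":[0.2,0.94,-0.02],"hand":0},{"rotation":[0,0,0.15],"xyz":[0.2,0.94,-0.02],"hand":0},{"rotation":[0,0,0.15],"xyz":[0.2,0.94,-0.02],"hand":0},{"rotation":[0,0,0.15],"xyz":[0.2,0.94,-0.02],"hand":0},{"rotation":[0,0,0.15],"xyz":[0.2,0.94,0.1],"hand":0},{"rotation":[0,0,0.15],"xyz":[0.2,0.94,0.1],"hand":0}]' 30
python3 -c "
from h import *
plan((.5011,-.3001,.029,-29))"
```

```text
time: 19.62
position: [0.5002, -0.2965, 0.1277]
tcp_rot: [[0.876, -0.483, -0.005], [-0.483, -0.876, 0.004], [-0.006, -0.001, -1.0]]
force: [-0.2, 0.1, -1.3]
opening: 0.269
grasp_force: 30.0
(0.5011, -0.3001, 0.029, -29) xyz [0.0078, 0.0071, 0.2468] rot [-0.0003, 0.0019, 0.0008]
```

```bash
python3 -m jog '[{"rotation":[0,0,0],"xyz":[0.003,0,0.08],"hand":0},{"rotation":[0,0,0],"xyz":[0.003,0,0.15],"hand":0},{"rotation":[0,0,0],"xyz":[0.003,0,0.2],"hand":0},{"rotation":[0,0,0],"xyz":[0.003,0,0.24],"hand":0},{"rotation":[0,0,0],"xyz":[0.003,0,0.247],"hand":0},{"rotation":[0,0,0],"xyz":[0.003,0,0.247],"hand":0.5},{"rotation":[0,0,0],"xyz":[0.003,0,0.247],"hand":0.5},{"rotation":[0,0,0],"xyz":[0.003,0,0.247],"hand":0.5},{"rotation":[0,0,0],"xyz":[0.003,0,0.1],"hand":0.5},{"rotation":[0,0,0],"xyz":[0.003,0,-0.05],"hand":0.5},{"rotation":[0,0,0],"xyz":[0.003,0,-0.2],"hand":0.5},{"rotation":[0,0,-0.5],"xyz":[-0.1,-0.1,-0.25],"hand":0.5},{"rotation":[0,0,-0.5],"xyz":[-0.1,-0.1,-0.25],"hand":0.5},{"rotation":[0,0,-0.5],"xyz":[-0.1,-0.1,-0.25],"hand":0.5},{"rotation":[0,0,-0.5],"xyz":[-0.1,-0.1,-0.25],"hand":0.5},{"rotation":[0,0,-0.5],"xyz":[-0.1,-0.1,-0.25],"hand":0.5},{"rotation":[0,0,-0.5],"xyz":[-0.1,-0.1,-0.25],"hand":0.5},{"rotation":[0,0,-0.5],"xyz":[-0.1,-0.1,-0.25],"hand":0.5},{"rotation":[0,0,-0.5],"xyz":[-0.1,-0.1,-0.25],"hand":0.5},{"rotation":[0,0,-0.5],"xyz":[-0.1,-0.1,-0.25],"hand":0.5}]'
python3 -c "
from h import *
X,_=cloud('top'); P=blobs(X,(.432,.171),.008,.045,.055); print(rect(P))
print(manip.get_state()['q'])
plan((.432,.1713,.2,157.7),(.432,.1713,.005,157.7))"
```

```text
time: 22.12
position: [0.4857, -0.2457, 0.2304]
tcp_rot: [[0.482, 0.876, 0.0], [0.876, -0.482, 0.0], [0.0, 0.0, -1.0]]
force: [0.3, -0.2, -0.9]
opening: 0.505
grasp_force: 0.0
(array([0.4279, 0.1599]), 159.9, array([76.4, 64.2]))
[-15.0579   9.4333  41.7896  97.3226  -6.492   75.6834  -0.728 ]
(0.432, 0.1713, 0.2, 157.7) xyz [0.85, -0.6183, 0.0761] rot [0.0002, 0.0, -0.5355]
(0.432, 0.1713, 0.005, 157.7) xyz [0.8499, -0.6184, 0.5636] rot [0.0002, 0.0, -0.5355]
```

```bash
python3 -m jog '[{"rotation":[0,0,-0.535],"xyz":[0.85,-0.618,0.05],"hand":0.55},{"rotation":[0,0,-0.535],"xyz":[0.85,-0.618,0.05],"hand":0.55},{"rotation":[0,0,-0.535],"xyz":[0.85,-0.618,0.05],"hand":0.55},{"rotation":[0,0,-0.535],"xyz":[0.85,-0.618,0.05],"hand":0.55},{"rotation":[0,0,-0.535],"xyz":[0.85,-0.618,0.05],"hand":0.55},{"rotation":[0,0,-0.535],"xyz":[0.85,-0.618,0.05],"hand":0.55},{"rotation":[0,0,-0.535],"xyz":[0.85,-0.618,0.05],"hand":0.55},{"rotation":[0,0,-0.535],"xyz":[0.85,-0.618,0.05],"hand":0.55},{"rotation":[0,0,-0.535],"xyz":[0.85,-0.618,0.05],"hand":0.55},{"rotation":[0,0,-0.535],"xyz":[0.85,-0.618,0.05],"hand":0.55},{"rotation":[0,0,-0.535],"xyz":[0.85,-0.618,0.15],"hand":0.55},{"rotation":[0,0,-0.535],"xyz":[0.85,-0.618,0.25],"hand":0.55},{"rotation":[0,0,-0.535],"xyz":[0.85,-0.618,0.25],"hand":0.55}]'
python3 -c "
from h import *
X,_=cloud('scene'); P=blobs(X,(.435,.168),.008,.045,.045); print(rect(P))
plan((.432,.1713,.005,157.7))"
```

```text
time: 23.8
position: [0.433, 0.1706, 0.1282]
tcp_rot: [[-0.921, 0.391, -0.004], [0.391, 0.921, -0.003], [0.003, -0.004, -1.0]]
force: [0.4, -0.4, -0.5]
opening: 0.548
grasp_force: 0.0
(array([0.4332, 0.1698]), 158.2, array([78.9, 34.2]))
(0.432, 0.1713, 0.005, 157.7) xyz [0.0049, -0.0017, 0.313] rot [-0.0004, -0.0003, -0.0035]
```

```bash
python3 -m jog '[{"rotation":[0,0,0],"xyz":[0.002,0,0.1],"hand":0.55},{"rotation":[0,0,0],"xyz":[0.002,0,0.2],"hand":0.55},{"rotation":[0,0,0],"xyz":[0.002,0,0.27],"hand":0.55},{"rotation":[0,0,0],"xyz":[0.002,0,0.312],"hand":0.55},{"rotation":[0,0,0],"xyz":[0.002,0,0.312],"hand":0},{"rotation":[0,0,0],"xyz":[0.002,0,0.312],"hand":0},{"rotation":[0,0,0],"xyz":[0.002,0,0.312],"hand":0},{"rotation":[0,0,0],"xyz":[0.002,0,0.312],"hand":0},{"rotation":[0,0,0],"xyz":[0.002,0,0.312],"hand":0},{"rotation":[0,0,0],"xyz":[0.002,0,0.2],"hand":0},{"rotation":[0,0,0],"xyz":[0.002,0,0.05],"hand":0},{"rotation":[0,0,0],"xyz":[0.002,0,-0.1],"hand":0},{"rotation":[0,0,0],"xyz":[0.002,0,-0.1],"hand":0},{"rotation":[0,0,0],"xyz":[0.002,0,-0.1],"hand":0}]' 30
python3 -c "
from h import *
plan((.48,-.03,.17,151),(.5351,-.2389,.15,151),(.5351,-.2389,.029,151))"
```

```text
time: 25.6
position: [0.4334, 0.1719, 0.1696]
tcp_rot: [[-0.922, 0.386, -0.0], [0.386, 0.922, 0.0], [0.0, -0.0, -1.0]]
force: [-0.3, 0.4, -2.8]
opening: 0.267
grasp_force: 30.0
(0.48, -0.03, 0.17, 151) xyz [-0.3023, -0.4208, -0.001] rot [-0.0, -0.0001, 0.035]
(0.5351, -0.2389, 0.15, 151) xyz [-0.631, -0.8494, 0.0489] rot [-0.0, -0.0001, 0.035]
(0.5351, -0.2389, 0.029, 151) xyz [-0.6311, -0.8494, 0.3514] rot [-0.0, -0.0001, 0.035]
```

```bash
python3 -m jog '[{"rotation":[0,0,0.035],"xyz":[-0.631,-0.849,0],"hand":0},{"rotation":[0,0,0.035],"xyz":[-0.631,-0.849,0],"hand":0},{"rotation":[0,0,0.035],"xyz":[-0.631,-0.849,0],"hand":0},{"rotation":[0,0,0.035],"xyz":[-0.631,-0.849,0],"hand":0},{"rotation":[0,0,0.035],"xyz":[-0.631,-0.849,0],"hand":0},{"rotation":[0,0,0.035],"xyz":[-0.631,-0.849,0],"hand":0},{"rotation":[0,0,0.035],"xyz":[-0.631,-0.849,0],"hand":0},{"rotation":[0,0,0.035],"xyz":[-0.631,-0.849,0],"hand":0},{"rotation":[0,0,0.035],"xyz":[-0.631,-0.849,0.1],"hand":0},{"rotation":[0,0,0.035],"xyz":[-0.631,-0.849,0.1],"hand":0},{"rotation":[0,0,0.035],"xyz":[-0.631,-0.849,0.1],"hand":0}]' 30
python3 -c "
from h import *
plan((.5351,-.2389,.029,151))"
```

```text
time: 26.98
position: [0.5356, -0.2382, 0.1305]
tcp_rot: [[-0.875, 0.485, -0.001], [0.485, 0.875, 0.0], [0.001, -0.0, -1.0]]
force: [0.2, -0.9, -0.5]
opening: 0.263
grasp_force: 30.0
(0.5351, -0.2389, 0.029, 151) xyz [-0.0, -0.0021, 0.2537] rot [-0.0, -0.0002, 0.0001]
```

```bash
python3 -m jog '[{"rotation":[0,0,0],"xyz":[0,0,0.08],"hand":0},{"rotation":[0,0,0],"xyz":[0,0,0.15],"hand":0},{"rotation":[0,0,0],"xyz":[0,0,0.2],"hand":0},{"rotation":[0,0,0],"xyz":[0,0,0.24],"hand":0},{"rotation":[0,0,0],"xyz":[0,0,0.252],"hand":0},{"rotation":[0,0,0],"xyz":[0,0,0.252],"hand":0.5},{"rotation":[0,0,0],"xyz":[0,0,0.252],"hand":0.5},{"rotation":[0,0,0],"xyz":[0,0,0.252],"hand":0.5},{"rotation":[0,0,0],"xyz":[0,0,0.1],"hand":0.5},{"rotation":[0,0,0],"xyz":[0,0,-0.05],"hand":0.5},{"rotation":[0,0,0],"xyz":[0,0,-0.2],"hand":0.55},{"rotation":[0,0,0],"xyz":[-0.1,0.5,-0.2],"hand":0.55},{"rotation":[0,0,0],"xyz":[-0.1,0.5,-0.2],"hand":0.55},{"rotation":[0,0,0],"xyz":[-0.1,0.5,-0.2],"hand":0.55},{"rotation":[0,0,0],"xyz":[-0.1,0.5,-0.2],"hand":0.55},{"rotation":[0,0,0],"xyz":[-0.1,0.5,-0.2],"hand":0.55},{"rotation":[0,0,0],"xyz":[-0.1,0.5,-0.2],"hand":0.55}]'
python3 -c "
from h import *
look(5)
plan((.628,-.0016,.15,172),(.628,-.0016,.005,172))"
```

```text
time: 29.1
position: [0.6666, -0.0856, 0.2105]
tcp_rot: [[-0.873, 0.487, 0.0], [0.487, 0.873, -0.001], [-0.0, -0.001, -1.0]]
force: [-1.0, 0.1, 0.4]
opening: 0.549
grasp_force: 0.0
t 29.1
top coupling1 [ 0.501 -0.3    0.048] 0.84 (array([ 0.498 , -0.2987]), 61.0, array([88.6, 81.6]))
top coupling1 [ 0.469 -0.357  0.046] 0.59 (array([ 0.4666, -0.3554]), 51.3, array([88.5, 82.1]))
top coupling1 [ 0.273 -0.255  0.025] 0.54 (array([ 0.2757, -0.2608]), 175.2, array([76.8, 37.2]))
top channel1 [ 0.625 -0.004  0.025] 0.83 (array([ 0.6277, -0.0015]), 172.2, array([81.4, 29.7]))
top channel1 [ 0.534 -0.234  0.046] 0.35 (array([ 0.529 , -0.2489]), 162.7, array([86.7, 55.3]))
scene coupling1 [ 0.504 -0.306  0.049] 0.77 (array([ 0.5048, -0.3069]), 52.6, array([88.2, 76.2]))
scene coupling1 [ 0.544 -0.24   0.05 ] 0.77 (array([ 0.5391, -0.2385]), 67.4, array([88.8, 77.4]))
scene coupling1 [0.289 0.185 0.026] 0.72 (array([0.2848, 0.1913]), 63.8, array([75.6, 39.9]))
scene coupling1 [ 0.281 -0.266  0.024] 0.64 (array([ 0.2766, -0.2579]), 173.8, array([79.3, 38.2]))
scene coupling1 [ 0.472 -0.366  0.051] 0.61 (array([ 0.4692, -0.3647]), 57.0, array([88.2, 75.7]))
scene channel1 [ 0.627 -0.008  0.022] 0.56 (array([ 0.6248, -0.0116]), 170.2, array([83.6, 58.5]))
(0.628, -0.0016, 0.15, 172) xyz [0.1857, 0.1321, 0.151] rot [0.0001, 0.0001, -0.117]
(0.628, -0.0016, 0.005, 172) xyz [0.1858, 0.132, 0.5135] rot [0.0001, 0.0001, -0.117]
```

View pics/top5.png

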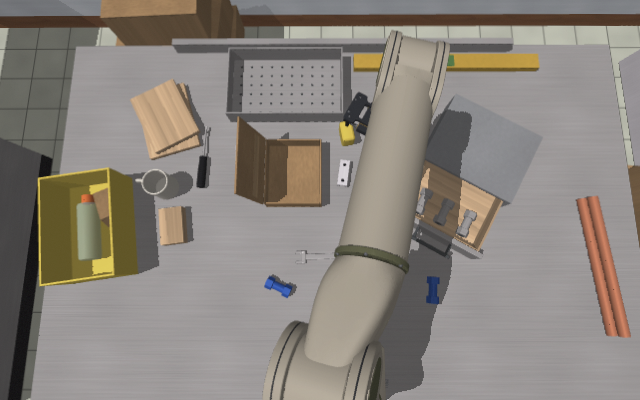

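All three couplings lie in the drawer, at (425,200), (445,210) and (467,222). The channel is at (344,173). I'll pick it up next.

```bash
python3 -m jog '[{"rotation":[0,0,-0.117],"xyz":[0.186,0.132,0.1],"hand":0.55},{"rotation":[0,0,-0.117],"xyz":[0.186,0.132,0.1],"hand":0.55},{"rotation":[0,0,-0.117],"xyz":[0.186,0.132,0.1],"hand":0.55},{"rotation":[0,0,-0.117],"xyz":[0.186,0.132,0.2],"hand":0.55},{"rotation":[0,0,-0.117],"xyz":[0.186,0.132,0.3],"hand":0.55},{"rotation":[0,0,-0.117],"xyz":[0.186,0.132,0.4],"hand":0.55},{"rotation":[0,0,-0.117],"xyz":[0.186,0.132,0.47],"hand":0.55},{"rotation":[0,0,-0.117],"xyz":[0.186,0.132,0.508],"hand":0.55},{"rotation":[0,0,-0.117],"xyz":[0.186,0.132,0.508],"hand":0.55},{"rotation":[0,0,-0.117],"xyz":[0.186,0.132,0.508],"hand":0},{"rotation":[0,0,-0.117],"xyz":[0.186,0.132,0.508],"hand":0},{"rotation":[0,0,-0.117],"xyz":[0.186,0.132,0.508],"hand":0},{"rotation":[0,0,-0.117],"xyz":[0.186,0.132,0.508],"hand":0},{"rotation":[0,0,-0.117],"xyz":[0.186,0.132,0.4],"hand":0},{"rotation":[0,0,-0.117],"xyz":[0.186,0.132,0.25],"hand":0},{"rotation":[0,0,-0.117],"xyz":[0.186,0.132,0.15],"hand":0},{"rotation":[0,0,-0.117],"xyz":[0.186,0.132,0.15],"hand":0}]' 30
python3 -c "
from h import *
plan((.622,.12,.15,180),(.622,.12,.015,180))"
```

```text
time: 31.52
position: [0.6299, -0.0009, 0.1537]
tcp_rot: [[-0.99, 0.138, 0.006], [0.138, 0.99, 0.001], [-0.006, 0.002, -1.0]]
force: [0.6, 0.2, -2.2]
opening: 0.345
grasp_force: 30.0
(0.622, 0.12, 0.15, 180) xyz [0.0614, 0.2967, 0.0095] rot [0.0005, 0.0018, -0.0442]
(0.622, 0.12, 0.015, 180) xyz [0.0632, 0.296, 0.347] rot [0.0005, 0.0018, -0.0442]
```

```bash
python3 -m jog '[{"rotation":[0,0,-0.044],"xyz":[0.06,0.296,0],"hand":0},{"rotation":[0,0,-0.044],"xyz":[0.06,0.296,0],"hand":0},{"rotation":[0,0,-0.044],"xyz":[0.06,0.296,0],"hand":0},{"rotation":[0,0,-0.044],"xyz":[0.06,0.296,0.1],"hand":0},{"rotation":[0,0,-0.044],"xyz":[0.06,0.296,0.2],"hand":0},{"rotation":[0,0,-0.044],"xyz":[0.06,0.296,0.27],"hand":0},{"rotation":[0,0,-0.044],"xyz":[0.06,0.296,0.32],"hand":0},{"rotation":[0,0,-0.044],"xyz":[0.06,0.296,0.342],"hand":0},{"rotation":[0,0,-0.044],"xyz":[0.06,0.296,0.342],"hand":0},{"rotation":[0,0,-0.044],"xyz":[0.06,0.296,0.342],"hand":0.55},{"rotation":[0,0,-0.044],"xyz":[0.06,0.296,0.342],"hand":0.55},{"rotation":[0,0,-0.044],"xyz":[0.06,0.296,0.342],"hand":0.55},{"rotation":[0,0,-0.044],"xyz":[0.06,0.296,0.22],"hand":0.55},{"rotation":[0,0,-0.044],"xyz":[0.06,0.296,0.05],"hand":0.5},{"rotation":[0,0,-0.044],"xyz":[0.06,0.296,-0.1],"hand":0.3},{"rotation":[0,0,-0.044],"xyz":[0.06,0.296,-0.25],"hand":0},{"rotation":[0,0,-0.044],"xyz":[0.06,0,-0.25],"hand":0},{"rotation":[0,0,-0.044],"xyz":[0.06,-0.2,-0.25],"hand":0},{"rotation":[0,0,-0.044],"xyz":[0.06,-0.2,-0.25],"hand":0}]'
python3 -c "
from h import *
look(6)"
```

```text
time: 33.9
position: [0.5943, -0.0679, 0.2505]
tcp_rot: [[-1.0, 0.0, 0.001], [0.0, 1.0, 0.0], [-0.001, 0.0, -1.0]]
force: [0.5, -0.2, 0.2]
opening: 0.041
grasp_force: 0.0
t 33.9
top coupling1 [ 0.468 -0.357  0.049] 0.82 (array([ 0.4664, -0.3556]), 50.4, array([88.6, 85.1]))
top coupling1 [ 0.5   -0.297  0.047] 0.68 (array([ 0.4986, -0.3053]), 169.2, array([87.2, 71.7]))
top coupling1 [0.279 0.191 0.027] 0.52 (array([0.283 , 0.1924]), 65.8, array([76.9, 36.4]))
top coupling1 [ 0.273 -0.256  0.025] 0.47 (array([ 0.2756, -0.2622]), 173.4, array([76.6, 33. ]))
top channel1 [0.617 0.118 0.026] 0.77 (array([0.6189, 0.1171]), 131.0, array([85. , 80.6]))
top channel1 [0.617 0.266 0.158] 0.66 (array([0.6171, 0.2309]), 178.7, array([56.4,  3.1]))
scene coupling1 [ 0.504 -0.307  0.046] 0.75 (array([ 0.5005, -0.3047]), 64.5, array([87.5, 79. ]))
scene coupling1 [ 0.472 -0.364  0.051] 0.75 (array([ 0.4697, -0.363 ]), 58.6, array([88.5, 77.3]))
scene coupling1 [ 0.544 -0.239  0.046] 0.63 (array([ 0.5403, -0.2367]), 64.0, array([89., 75.]))
scene coupling1 [ 0.278 -0.267  0.024] 0.61 (array([ 0.2764, -0.253 ]), 176.5, array([82.1, 47.3]))
scene coupling1 [0.288 0.18  0.027] 0.52 (array([0.2833, 0.1891]), 73.9, array([71.8, 34.6]))
scene channel1 [0.619 0.114 0.024] 0.72 (array([0.616 , 0.1148]), 55.3, array([80.4, 76.8]))
```

View pics/scene6.png

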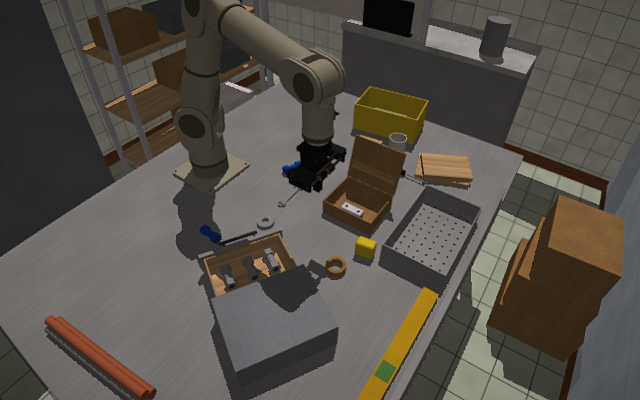

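```bash
python3 -c "
from h import *
P=C0+.372*Q
plan((P[0],P[1],.15,151),(P[0],P[1],.045,151))"
```

```text
(np.float64(0.355), np.float64(-0.21908000000000002), 0.15, 151) xyz [0.6004, -0.3859, 0.2498] rot [0.0002, -0.0001, 0.1615]
(np.float64(0.355), np.float64(-0.21908000000000002), 0.045, 151) xyz [0.6004, -0.3861, 0.5123] rot [0.0002, -0.0001, 0.1615]
```

```bash
python3 -m jog '[{"rotation":[0,0,0.161],"xyz":[0.6,-0.386,0.1],"hand":0},{"rotation":[0,0,0.161],"xyz":[0.6,-0.386,0.1],"hand":0},{"rotation":[0,0,0.161],"xyz":[0.6,-0.386,0.1],"hand":0},{"rotation":[0,0,0.161],"xyz":[0.6,-0.386,0.1],"hand":0},{"rotation":[0,0,0.161],"xyz":[0.6,-0.386,0.1],"hand":0},{"rotation":[0,0,0.161],"xyz":[0.6,-0.386,0.1],"hand":0},{"rotation":[0,0,0.161],"xyz":[0.6,-0.386,0.25],"hand":0},{"rotation":[0,0,0.161],"xyz":[0.6,-0.386,0.4],"hand":0},{"rotation":[0,0,0.161],"xyz":[0.6,-0.386,0.51],"hand":0},{"rotation":[0,0,0.161],"xyz":[0.6,-0.386,0.51],"hand":0},{"rotation":[0,0,0.161],"xyz":[0.6,-0.386,0.51],"hand":0}]'
python3 -c "
from h import *
s=st();P=C0+.170*Q; print((s['position'][:2]-C0)@Q,(s['position'][:2]-C0)@W)
plan((P[0],P[1],.045,151))"
```

```text
time: 35.58
position: [0.3562, -0.2202, 0.0475]
tcp_rot: [[-0.875, 0.484, 0.001], [0.484, 0.875, -0.001], [-0.001, -0.0, -1.0]]
force: [-0.5, -0.2, 0.5]
opening: 0.007
grasp_force: 0.0
t 35.58 pos [ 0.3562 -0.2202  0.0475] op 0.007 F [-0.4653 -0.2058  0.5366] g 0.0
[[-0.8752  0.4837  0.0011]
 [ 0.4837  0.8752 -0.0007]
 [-0.0013 -0.0001 -1.    ]]
0.37076953438668586 -0.0004098432203704372
(np.float64(0.53175), np.float64(-0.31705), 0.045, 151) xyz [-0.5013, 0.0004, 0.007] rot [-0.0, 0.0004, 0.0004]
```

```bash
python3 -m jog '[{"rotation":[0,0,0],"xyz":[-0.04,0,0],"hand":0},{"rotation":[0,0,0],"xyz":[-0.08,0,0],"hand":0},{"rotation":[0,0,0],"xyz":[-0.12,0,0],"hand":0},{"rotation":[0,0,0],"xyz":[-0.16,0,0],"hand":0},{"rotation":[0,0,0],"xyz":[-0.2,0,0],"hand":0},{"rotation":[0,0,0],"xyz":[-0.24,0,0],"hand":0},{"rotation":[0,0,0],"xyz":[-0.28,0,0],"hand":0},{"rotation":[0,0,0],"xyz":[-0.32,0,0],"hand":0},{"rotation":[0,0,0],"xyz":[-0.36,0,0],"hand":0},{"rotation":[0,0,0],"xyz":[-0.4,0,0],"hand":0},{"rotation":[0,0,0],"xyz":[-0.43,0,0],"hand":0},{"rotation":[0,0,0],"xyz":[-0.455,0,0],"hand":0},{"rotation":[0,0,0],"xyz":[-0.475,0,0],"hand":0},{"rotation":[0,0,0],"xyz":[-0.49,0,0],"hand":0},{"rotation":[0,0,0],"xyz":[-0.5,0,0],"hand":0},{"rotation":[0,0,0],"xyz":[-0.505,0,0],"hand":0},{"rotation":[0,0,0],"xyz":[-0.505,0,0],"hand":0}]'
```

```text
time: 37.7
position: [0.5266, -0.3157, 0.0452]
tcp_rot: [[-0.874, 0.486, -0.009], [0.486, 0.874, 0.008], [0.012, 0.002, -1.0]]
force: [-22.8, 15.7, 18.8]
opening: 0.009
grasp_force: 13.7
```

```bash
python3 -m jog '[{"rotation":[0,0,0],"xyz":[0.05,0,0],"hand":0},{"rotation":[0,0,0],"xyz":[0.1,0,0],"hand":0},{"rotation":[0,0,0],"xyz":[0.12,0,-0.2],"hand":0},{"rotation":[0,0,-0.161],"xyz":[0.12,0,-0.7],"hand":0},{"rotation":[0,0,-0.161],"xyz":[0.12,0,-0.7],"hand":0},{"rotation":[0,0,-0.161],"xyz":[0.12,0.3,-0.7],"hand":0},{"rotation":[0,0,-0.161],"xyz":[0.12,0.7,-0.7],"hand":0},{"rotation":[0,0,-0.161],"xyz":[0.12,0.7,-0.7],"hand":0},{"rotation":[0,0,-0.161],"xyz":[0.12,0.7,-0.7],"hand":0},{"rotation":[0,0,-0.161],"xyz":[0.12,0.7,-0.7],"hand":0},{"rotation":[0,0,-0.161],"xyz":[0.12,0.7,-0.7],"hand":0},{"rotation":[0,0,-0.161],"xyz":[0.12,0.7,-0.7],"hand":0},{"rotation":[0,0,-0.161],"xyz":[0.12,0.7,-0.7],"hand":0}]'
python3 -c "
from h import *
X,p=cloud('scene');P=X.reshape(-1,3);r=P[:,:2]-C0;a=r@Q;b=r@W
m=(abs(b)<.06)&(a>.135)&(a<.2)&(P[:,2]>.055)&(P[:,2]<.085);print('handle a',np.median(a[m]),m.sum())
plan((.62,.0,.33,180),(.62,.36,.33,180),(.62,.36,.186,180))"
```

```text
time: 39.33
position: [0.6246, -0.0519, 0.3262]
tcp_rot: [[-1.0, 0.003, -0.0], [0.003, 1.0, -0.0], [0.0, -0.0, -1.0]]
force: [-0.3, 0.0, -0.4]
opening: 0.006
grasp_force: 0.0
handle a 0.15646545203191878 166
(0.62, 0.0, 0.33, 180) xyz [0.012, 0.1292, -0.0095] rot [0.0, 0.0, -0.0009]
(0.62, 0.36, 0.33, 180) xyz [0.0145, 1.0292, -0.0094] rot [0.0, 0.0, -0.0009]
(0.62, 0.36, 0.186, 180) xyz [0.0146, 1.0291, 0.3506] rot [0.0, 0.0, -0.0009]
```

Drawer shut (handle back at a≈0.156). Now over the flap.

```bash
python3 -m jog '[{"rotation":[0,0,0],"xyz":[0.01,0.3,-0.02],"hand":0},{"rotation":[0,0,0],"xyz":[0.01,1,-0.02],"hand":0},{"rotation":[0,0,0],"xyz":[0.01,1,-0.02],"hand":0},{"rotation":[0,0,0],"xyz":[0.01,1,-0.02],"hand":0},{"rotation":[0,0,0],"xyz":[0.01,1,-0.02],"hand":0},{"rotation":[0,0,0],"xyz":[0.01,1,-0.02],"hand":0},{"rotation":[0,0,0],"xyz":[0.01,1,-0.02],"hand":0},{"rotation":[0,0,0],"xyz":[0.01,1,-0.02],"hand":0},{"rotation":[0,0,0],"xyz":[0.01,1,-0.02],"hand":0},{"rotation":[0,0,0],"xyz":[0.01,1,0.1],"hand":0},{"rotation":[0,0,0],"xyz":[0.01,1,0.25],"hand":0},{"rotation":[0,0,0],"xyz":[0.01,1,0.35],"hand":0},{"rotation":[0,0,0],"xyz":[0.01,1,0.35],"hand":0},{"rotation":[0,0,0],"xyz":[0.01,1,0.35],"hand":0}]'
python3 -c "
from h import *
plan(*[(.62,y,z,180) for y,z in [(.278,.186),(.245,.1875),(.213,.1805),(.184,.1654),(.160,.143),(.148,.1255),(.1385,.106),(.134,.089),(.132,.076),(.131,.063)]])"
```

```text
time: 41.12
position: [0.6226, 0.3491, 0.1889]
tcp_rot: [[-1.0, 0.002, 0.003], [0.002, 1.0, 0.001], [-0.003, 0.001, -1.0]]
force: [0.6, 0.3, 0.5]
opening: 0.003
grasp_force: 0.0
(0.62, 0.278, 0.186, 180) xyz [0.0062, -0.1778, 0.0069] rot [0.0005, 0.0009, -0.0006]
(0.62, 0.245, 0.1875, 180) xyz [0.006, -0.2603, 0.0031] rot [0.0005, 0.0009, -0.0006]
(0.62, 0.213, 0.1805, 180) xyz [0.0059, -0.3403, 0.0205] rot [0.0005, 0.0009, -0.0006]
(0.62, 0.184, 0.1654, 180) xyz [0.0059, -0.4129, 0.0581] rot [0.0005, 0.0009, -0.0006]
(0.62, 0.16, 0.143, 180) xyz [0.0059, -0.473, 0.114] rot [0.0005, 0.0009, -0.0006]
(0.62, 0.148, 0.1255, 180) xyz [0.0059, -0.503, 0.1577] rot [0.0005, 0.0009, -0.0006]
(0.62, 0.1385, 0.106, 180) xyz [0.006, -0.5269, 0.2064] rot [0.0005, 0.0009, -0.0006]
(0.62, 0.134, 0.089, 180) xyz [0.0061, -0.5382, 0.2489] rot [0.0005, 0.0009, -0.0006]
(0.62, 0.132, 0.076, 180) xyz [0.0062, -0.5432, 0.2814] rot [0.0005, 0.0009, -0.0006]
(0.62, 0.131, 0.063, 180) xyz [0.0063, -0.5458, 0.3139] rot [0.0005, 0.0009, -0.0006]
```

```bash
python3 -m jog '[{"rotation":[0,0,0],"xyz":[0.006,-0.1,0.005],"hand":0},{"rotation":[0,0,0],"xyz":[0.006,-0.178,0.007],"hand":0},{"rotation":[0,0,0],"xyz":[0.006,-0.22,0.005],"hand":0},{"rotation":[0,0,0],"xyz":[0.006,-0.26,0.003],"hand":0},{"rotation":[0,0,0],"xyz":[0.006,-0.3,0.01],"hand":0},{"rotation":[0,0,0],"xyz":[0.006,-0.34,0.02],"hand":0},{"rotation":[0,0,0],"xyz":[0.006,-0.377,0.037],"hand":0},{"rotation":[0,0,0],"xyz":[0.006,-0.413,0.058],"hand":0},{"rotation":[0,0,0],"xyz":[0.006,-0.445,0.085],"hand":0},{"rotation":[0,0,0],"xyz":[0.006,-0.473,0.114],"hand":0},{"rotation":[0,0,0],"xyz":[0.006,-0.503,0.158],"hand":0},{"rotation":[0,0,0],"xyz":[0.006,-0.527,0.206],"hand":0},{"rotation":[0,0,0],"xyz":[0.006,-0.538,0.249],"hand":0},{"rotation":[0,0,0],"xyz":[0.006,-0.543,0.281],"hand":0},{"rotation":[0,0,0],"xyz":[0.006,-0.546,0.3],"hand":0},{"rotation":[0,0,0],"xyz":[0.006,-0.546,0.31],"hand":0},{"rotation":[0,0,0],"xyz":[0.006,-0.546,0.314],"hand":0},{"rotation":[0,0,0],"xyz":[0.006,-0.546,0.314],"hand":0}]'
python3 -c "
from h import *
plan((.62,.131,.06,180),(.62,.0,.3,180))"
```

```text
time: 43.38
position: [0.6189, 0.1319, 0.0652]
tcp_rot: [[-1.0, 0.0, -0.0], [0.0, 1.0, 0.003], [0.0, 0.003, -1.0]]
force: [-23.8, -3.9, 46.0]
opening: 0.002
grasp_force: 22.8
(0.62, 0.131, 0.06, 180) xyz [-0.0028, -0.0023, 0.013] rot [0.0009, -0.0001, -0.0001]
(0.62, 0.0, 0.3, 180) xyz [-0.0028, -0.3282, -0.5879] rot [0.0009, -0.0001, -0.0001]
```

```bash
python3 -m jog '[{"rotation":[0,0,0],"xyz":[0,0,-0.05],"hand":0},{"rotation":[0,0,0],"xyz":[0,0,-0.2],"hand":0},{"rotation":[0,0,0],"xyz":[0,0,-0.35],"hand":0},{"rotation":[0,0,0],"xyz":[0.5,-0.3,-0.5],"hand":0},{"rotation":[0,0,0],"xyz":[0.5,-0.5,-0.5],"hand":0},{"rotation":[0,0,0],"xyz":[0.5,-0.5,-0.5],"hand":0},{"rotation":[0,0,0],"xyz":[0.5,-0.5,-0.5],"hand":0},{"rotation":[0,0,0],"xyz":[0.5,-0.5,-0.5],"hand":0},{"rotation":[0,0,0],"xyz":[0.5,-0.5,-0.5],"hand":0}]'
python3 -c "
from h import *
X,p=cloud('top'); cv2.imwrite('pics/top7.png',p[:,:,::-1])
for X in [X,cloud('scene')[0]]:
  P=box(X,.53,.71,.075,.235,.03,.12); A=np.c_[P[:,:2],np.ones(len(P))]; print(len(P),np.linalg.lstsq(A,P[:,2],rcond=None)[0],P[:,2].min(),P[:,2].max())
  Pc=X.reshape(-1,3);r=Pc[:,:2]-C0;a=r@Q;b=r@W
  m=(abs(b)<.06)&(a>.135)&(a<.2)&(Pc[:,2]>.055)&(Pc[:,2]<.085);print('handle a',np.median(a[m]),m.sum())
st()"
```

```text
time: 44.5
position: [0.4181, -0.0704, 0.2617]
tcp_rot: [[-1.0, 0.004, 0.003], [0.004, 1.0, 0.003], [-0.003, 0.003, -1.0]]
force: [0.3, 1.2, -0.5]
opening: 0.01
grasp_force: 0.0
3169 [ 0.0005 -0.0007  0.0653] 0.05943754504647667 0.07363035774034711
handle a 0.15691564925437151 58
1450 [ 0.0066 -0.0059  0.0636] 0.0599985653030921 0.0731068321970585
handle a 0.15667435048856004 166
t 44.6 pos [ 0.4191 -0.068   0.2609] op 0.003 F [ 0.5485  1.0503 -0.5394] g 0.0
[[-1.      0.0005  0.0015]
 [ 0.0005  1.      0.0013]
 [-0.0015  0.0013 -1.    ]]
```

View pics/top7.png

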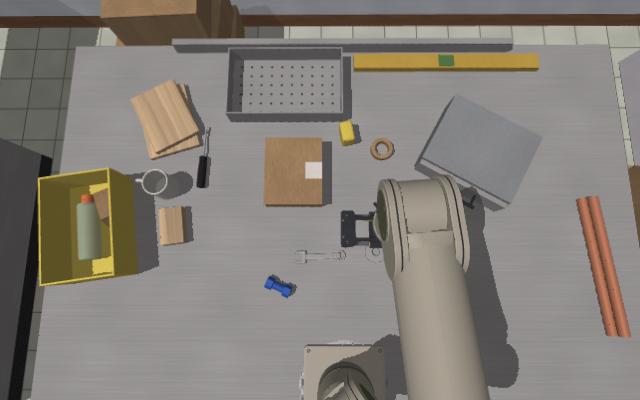

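The carton is shut flat at (293,172), with the flap plane level at z≈0.065. The drawer is shut at (480,150), no fittings are left on the counter, and the other things look unmoved. Handing in.

```bash
python3 -c "
from station import manip; print(manip.hand_in())"
```

```text
the job is handed in; nothing more can be done
None
```

The job is handed in: all three couplings are in the shut drawer and the one channel present is in the carton under its flat-shut flap; the last picture shows the other things unmoved, but the hand-in returned no verdict.

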